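Drag the shaft crate forward with the pull hook

ROBOT

A 6-joint arm with a two-finger parallel gripper is mounted at the origin on the work surface. World frame = base frame: x ahead of the robot, y to its left, z up, the work surface at z = 0. Lengths are in m, angles in rad, forces in N, time in s.
With the tool pointing down it reaches from about 0.375 to 0.75 m from the base axis. Payload 9 kg.
Tool frame: the origin (TCP) lies at the very end of the fingers, on their centre line; the grasp point (between the pads) lies robot.pinch_z behind it (robot.pinch_z is the distance from the TCP to the grasp point, in m); z points along the fingers, y is the line along which they close (so a half turn about z gives the same grasp; the last joint's range is limited). The gripper opens to 85 mm and grips with 20 to 120 N. Pads are 22 mm wide; open, the fingers measure 114 mm over their backs; the gripper's body (76 mm by 85 mm) begins 54 mm behind the grasp point. The pads swing forward as they close: fully open they stand 13 mm farther back than shut.
Start: joints at [-0.218, 0.104, 0.097, 1.564, 0, 1.353], TCP at [0.6, 0, 0.231] pointing down, gripper open.
Joint ranges: [-2.99, 2.99], [-0.84, 1.86], [-1.1, 1.16], [-1.84, 2.11], [-1.51, 1.56], [-3.14, 3.14]. Speed limits (rad/s): [2.22, 2.22, 2.57, 3.14, 3.14, 3.14].

INTERFACE

Orientations are given as a 3x3 rotation matrix whose columns are the frame's x, y, z axes.
In Python, from cell import sensors, eyes, workorder, robot gives the robot as it stands.
- The arm moves only by the tool carry_out, never from a script. Its argument "motion" is a list of rows, each an object with "travel": the shift along the tool's x, y, z in units of 0.15 m (1.0 is 0.15 m), a list of three; "spin": the turn about the tool's z in units of 180 degrees (1.0 is 180 degrees). A call has 1 to 10 rows; each row is the pose to reach, as a shift and turn from the pose commanded when the call began, along the tool's axes at that moment, turning the shorter way round; what a row does not reach only later rows make up. A row lasts 1/8 s, in which the tool goes at most 62.5 mm and 10.7 degrees, less where a joint would pass 70% of its speed; a pose out of reach is approached as far as the arm can. A call with a number of a shift or a turn outside -1 to 1 is refused whole. A call with a gripper value outside its range is refused whole. "gripper" is the opening, from -1 (shut) to 1 (fully open), so that 0 is half open, set as the call begins (left out, the last holds). The fingers move at their own pace and stop on an object; the grip force is fixed at half the most. Time passes only in rows, so rows that repeat a pose let the fingers close. It gives the time, the measured TCP pose, the force, the opening and the grip force at its end, in the units of the state.
- sensors.read_state(): the state, without advancing time (a new reading comes with each control period).
- eyes.get_image(name): name is "scene" or "side" or "wrist"; returns a dict with "color" (384x512x3 uint8, red, green, blue), "intrinsics" (3x3 intrinsics, pixels), "R" (3x3) and "t" (3): a world point X has camera coordinates R X + t; the wrist camera has in their place "hand_eye" (4x4, takes a point from camera to tool coordinates, whose origin is the TCP and whose axes are the flange's). Camera axes: x right, y down, z forward; pixel columns grow to the right and rows downward; lengths in m; the calibration is good to about 2 mm. The wrist camera is an equidistant fisheye: a pixel r from the principal point sees the ray r / f radians off the axis. A picture is of the moment at which its call begins: read the wrist's pose just before it. There is no depth.
- workorder.sign_off(): hands the job in; it is judged then, once.
The state is a dict: "clock": time; "qpos": joint angles; "qd": joint speeds; "joint_efforts": joint torques, N m; "ee_pos": TCP position; "tcp_rot": TCP orientation; "force": force on the tool from outside, world axes, zero at the start; "wrist_torque": the same for the moment, N m; "width": finger opening in m; "gripper_force": force on a finger pad.
Only numpy, scipy, OpenCV 4.12 (cv2) and the standard library are available. Lean on these libraries where they do the work, as an engineer would, in place of code of your own. Each camera call takes 0.05 s, during which the arm holds its last target. There are 200 camera calls.

TASK

Pick up the pull hook from the bench and use it to drag the low crate of turned shafts straight forward on its wire-topped rack: drop the claw behind the crate's front wall and pull until the front stands about 45 mm out past the rack's front edge. Move this crate with the hook only, not with the gripper, and leave the taller crate beside it where it is. Then stand the hook back down on the bench, upright on its foot and claw, and let go.

Things in the scene. Friction and masses are not known exactly. Their poses are not given: they have to be found in the camera images.
- hook_grip (a point): Pull hook standing on the bench: wooden grip 100 x 24 x 35 mm on a narrower foot, a thin bar, a claw plate hanging at its end. Point: centre of the grip, 37.5 mm above the bench; x along the bar to the claw, z up. Bar underside 1.5 mm below the point, top 8.5 above, 12 wide. Claw 40 wide, 5 thick, pulling face 140 mm ahead of the point; its lower edge, level with the foot, 37.5 mm below it. 250 g.
- shaft_crate: Low open wooden crate, 0.7 kg, with three turned steel shafts fixed side by side in it; in the left or right half of the rack. 220 long (x), 130 wide, 65 mm high, walls 9 mm. Origin: centre of its underside; x points to its back (away from the robot). Front wall from x = -110 to -101 mm; behind it the space is free down to the floor as far as the shaft ends at x = -45.
- tall_crate: Bystander: the other wooden crate beside it on the rack, same length and width but 95 mm high, with two upright flanged hubs in it. Origin at the centre of its underside, x to its back. To be left alone.
- rack: Fixed low rack on the bench, open at the front, a deck of thin wires above. Origin: middle of its front edge, at bench height; x points into the rack (away from the robot), z up. Base board 300 deep, 380 wide, top 20 mm above the bench; the crates stand on it about 50 mm apart. Wire deck 186 to 200 mm above the bench, and posts at y = +-200 mm, begin at the same front edge.
Things that resemble listed ones, but are neither listed nor needed, are in the scene too. What is meant by the part that bears hook_grip is not blue, and is the smaller of those in its own colour.

How it is judged:
On the way, in this order (a step that is already met when the one before it is completed fails the run):
1. the claw is dropped behind the crate's front wall, the crate still inside the rack (z of hook_grip in the frame of shaft_crate below 0.095 m and x of hook_grip in the frame of shaft_crate between -0.25 and -0.18 m and angle between the x axis of hook_grip and the x axis of shaft_crate, either way round below 0.3 rad and x of shaft_crate in the frame of rack above 0.115 m and y of hook_grip in the frame of shaft_crate between -0.07 and 0.07 m), for 0.1 s.
2. the crate is pulled out with the claw still behind its front wall (x of shaft_crate in the frame of rack below 0.085 m and z of hook_grip in the frame of shaft_crate below 0.1 m and x of hook_grip in the frame of shaft_crate between -0.26 and -0.18 m), for 0.1 s.
At the end, for the whole second after the job is handed in: The low crate stands level and at rest on the rack's base board, its front 25 to 65 mm out past the rack's front edge and square to the rack within 10 degrees; the hook stands upright (within about 6 degrees) on the bench on its foot and claw (x of shaft_crate in the frame of rack between 0.045 and 0.085 m and z of shaft_crate in the frame of rack between 0.015 and 0.025 m and angle between the x axis of shaft_crate and the x axis of rack, either way round below 0.18 rad and angle between shaft_crate's own z axis and vertical below 0.05 rad and linear speed of shaft_crate below 0.01 m/s and height (world z) of hook_grip between 0.03 and 0.045 m and angle between hook_grip's own z axis and vertical below 0.1 rad); the robot touches nothing.
It fails at once if the taller crate is shifted by more than 15 mm (distance of tall_crate from where it was at the start of the episode above 0.015 m).
It fails at once if the gripper's fingers push the low crate (contact force between the fingers and shaft_crate above 2 N).
It fails at once if the arm pushes the low crate (contact force between the arm and shaft_crate above 2 N).
It also fails if it takes over 56 s, if anything falls off the work surface, if the arm or the gripper's body presses on something with over 40 N, if the wrist force passes 120 N, or if a joint passes its speed limit or range.

## Working session

There is one attempt and no reset: what is moved stays moved. The work goes in short steps, Python scripts to look and compute and a tool call to move; the robot and the scene stay as the last step left them, time stands still between calls to the robot, and variables do not carry over. Pictures are saved under pics/ and viewed, at most 13 in all, crops included, and the job is handed in when it is done.

Besides the shell and the picture viewer there is one more tool, called after "Request:" by a JSON object that holds its "op" and its "data". carry_out: Moves the arm, as the interface text tells. Shifts and turns lie within -1 to 1; 1 stands for 0.15 m of shift or 180 degrees of turn. Its arguments: {"type":"object","properties":{"motion":{"type":"array"},"gripper":{"type":"number"}},"required":["motion"]}

```bash
mkdir -p pics; cat > h.py <<'E'
import numpy as np, cv2
from cell import sensors, eyes, workorder, robot
def snap(n,f):
    d=eyes.get_image(n); cv2.imwrite(f'pics/{f}.png',d['color'][...,::-1]); 
    np.savez(f'pics/{f}.npz',**d); return d
def cast(d,u,v,z):
    K=np.array(d['intrinsics']);R=np.array(d['R']);t=np.array(d['t']).ravel()
    c=-R.T@t; r=R.T@np.linalg.solve(K,[u,v,1.]); return c+r*(z-c[2])/r[2]
def proj(d,X):
    p=np.array(d['intrinsics'])@(np.array(d['R'])@np.array(X,float)+np.array(d['t']).ravel()); return p[:2]/p[2]
E
python3 - <<'E'
from h import *
print(robot.pinch_z)
s=sensors.read_state();print(s['ee_pos'],s['tcp_rot'],s['clock'],s['force'])
a=snap('scene','s0');b=snap('side','d0')
for d in(a,b):print(d['intrinsics'],-np.array(d['R']).T@np.array(d['t']).ravel(),np.array(d['R']).round(2))
E
```

```text
0.0187
[5.99666457e-01 7.97977329e-05 2.30517545e-01] [[-5.24166314e-06  9.99999137e-01 -1.31344277e-03]
 [ 9.99999962e-01  5.60195430e-06  2.74306988e-04]
 [ 2.74314109e-04 -1.31344129e-03 -9.99999100e-01]] 0.0 [ 0.40391382 -0.59980855 -0.42375711]
[[471.84074518   0.         251.94979853]
 [  0.         471.84074518 200.80782118]
 [  0.           0.           1.        ]] [ 1.35185071 -0.485604    0.72581606] [[ 0.41  0.91 -0.01]
 [ 0.55 -0.25 -0.8 ]
 [-0.73  0.33 -0.6 ]]
[[368.92323662   0.         256.08531903]
 [  0.         368.92323662 193.64526383]
 [  0.           0.           1.        ]] [-0.07670823 -0.71587014  0.55406061] [[ 0.71 -0.7  -0.01]
 [-0.36 -0.35 -0.86]
 [ 0.6   0.62 -0.51]]
```

View pics/s0.png

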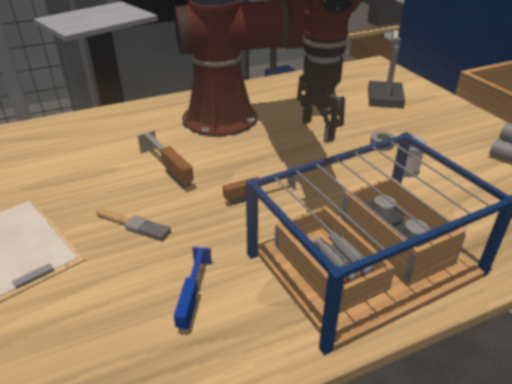

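View pics/d0.png

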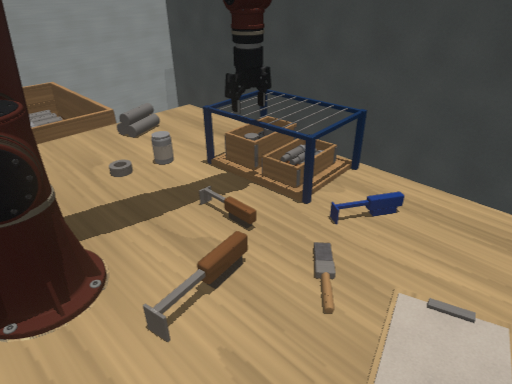

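Candidates for the hook:
- Large brown-gripped hook: scene (165,158), side (210,275).
- Small brown-gripped hook: scene (245,188), side (230,205).
- Blue hook: scene (193,290), side (370,205).

The small brown one fits, since it isn't blue and is the smaller of the brown pair. I'll confirm it with an enlarged crop and measure its size.

```bash
python3 - <<'E'
from h import *
S=dict(np.load('pics/s0.npz'));D=dict(np.load('pics/d0.npz'))
a=cv2.cvtColor(D['color'][130:245,180:380],cv2.COLOR_RGB2BGR)
cv2.imwrite('pics/c0.png',cv2.resize(a,None,fx=4,fy=4,interpolation=cv2.INTER_CUBIC))
for n,p,z in [('rack FL base?',(209,160),0),('rack FR base',(309,196),0),('rack BR',(358,172),0),('FR top',(309,143),.2),('FL top',(208,108),.2),('BR top',(363,113),.2),
 ('small grip near',(226,199),.055),('small grip far',(255,212),.055),('big near',(200,264),.055),('big far',(247,236),.055)]:
    print(n,cast(D,*p,z).round(3))
for n,p,z in [('FR top',(250,184),.2),('FL top',(407,140),.2),('BR top',(334,272),.2),('FR base',(253,256),0),('BR base',(328,350),0)]: print('scene',n,cast(S,*p,z).round(3))
E
```

```text
rack FL base? [0.631 0.241 0.   ]
rack FR base [ 0.68  -0.163  0.   ]
rack BR [ 0.913 -0.183  0.   ]
FR top [ 0.608 -0.205  0.2  ]
FL top [0.612 0.199 0.2  ]
BR top [ 0.901 -0.178  0.2  ]
small grip near [ 0.443 -0.073  0.055]
small grip far [ 0.452 -0.171  0.055]
big near [ 0.24  -0.228  0.055]
big far [ 0.371 -0.228  0.055]
scene FR top [ 0.661 -0.182  0.2  ]
scene FL top [0.652 0.206 0.2  ]
scene BR top [ 0.932 -0.161  0.2  ]
scene FR base [ 0.656 -0.174  0.   ]
scene BR base [ 0.934 -0.152  0.   ]
```

View pics/c0.png

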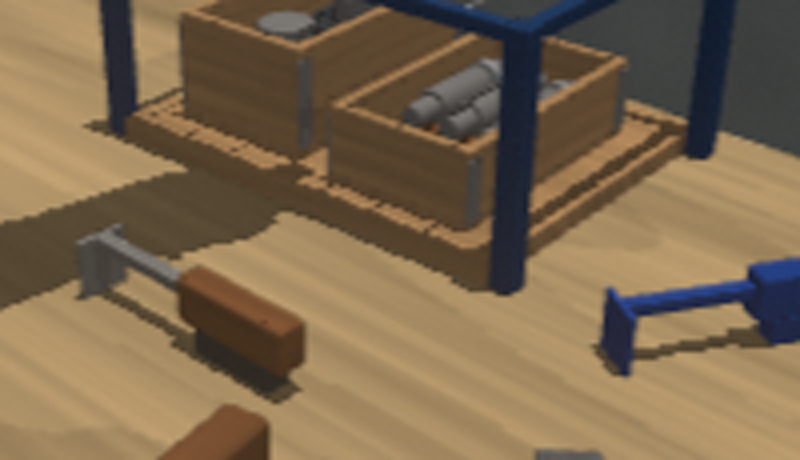

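The crop shows the small brown hook with its claw at crop (100,260) and its grip at (240,315), which is about 100 mm long. The other brown one measures 131 mm, so the small one is confirmed. It lies along +y near (0.447,-0.12). The low crate, with the shafts, is in the right half of the rack. I'll move above the hook and look with the wrist camera.

Request:
{"op": "carry_out", "data": {"motion": [{"travel": [-0.4, -0.5, 0]}, {"travel": [-0.8, -1, 0]}, {"travel": [-0.8, -1, 0]}, {"travel": [-0.8, -1, 0]}, {"travel": [-0.8, -1, 0]}, {"travel": [-0.8, -1, 0]}], "gripper": 1}}

```text
schema error: expected keys travel, spin
```

```bash
cat >> h.py <<'E'
def wcast(d,s,u,v,z):
    K=np.array(d['intrinsics']);H=np.array(d['hand_eye']);T=np.array(s['tcp_rot']);p=np.array(s['ee_pos'])
    a=np.array([(u-K[0,2])/K[0,0],(v-K[1,2])/K[1,1]]);r=np.hypot(*a)
    ray=np.r_[a/r*np.sin(r),np.cos(r)]
    ray=T@H[:3,:3]@ray;c=p+T@H[:3,3];return c+ray*(z-c[2])/ray[2]
def wsnap(f):
    s=sensors.read_state();d=eyes.get_image('wrist');cv2.imwrite(f'pics/{f}.png',d['color'][...,::-1])
    np.savez(f'pics/{f}.npz',**d,ee_pos=s['ee_pos'],tcp_rot=s['tcp_rot']);return d,s
E
python3 - <<'E'
from h import *
d,s=wsnap('w1');print(s['ee_pos'],s['tcp_rot'],s['clock']);print(d['intrinsics'],d['hand_eye'])
snap('scene','s1');snap('side','d1')
im=cv2.imread('pics/w1.png');cv2.imwrite('pics/w1b.png',cv2.resize(im,(800,600)))
E
```

```text
[5.99703531e-01 7.33584422e-05 2.30611517e-01] [[ 1.56726211e-05  9.99999314e-01 -1.17097771e-03]
 [ 9.99999971e-01 -1.53899956e-05  2.41367224e-04]
 [ 2.41349037e-04 -1.17098146e-03 -9.99999285e-01]] 0.1
[[297.31863964   0.         258.72168606]
 [  0.         297.31863964 193.26642397]
 [  0.           0.           1.        ]] [[-1.11454843e-06 -9.49281989e-01 -3.14425993e-01  8.05747009e-02]
 [ 9.99999997e-01  2.16336637e-05 -6.88587974e-05  8.18838608e-04]
 [ 7.21686023e-05 -3.14425992e-01  9.49281987e-01 -1.42103309e-01]
 [ 0.00000000e+00  0.00000000e+00  0.00000000e+00  1.00000000e+00]]
```

View pics/w1b.png

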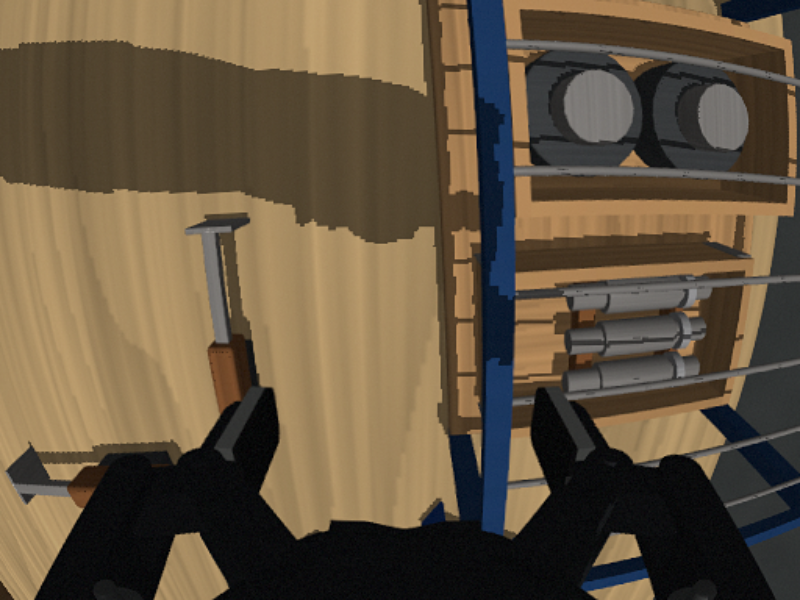

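The first move was refused because every row needs a spin value. The wrist picture still helps:
- **Hook:** claw at (217,222), bar entering the grip at (225,343).
- **Rack:** base front edge from about (440,60) to (455,425).
- **Low crate:** rim from the blue bar to x≈752, rows 260 to 410.

Request:
{"op": "carry_out", "data": {"motion": [{"travel": [-0.4, -0.5, 0], "spin": 0}, {"travel": [-0.8, -1, 0], "spin": 0}, {"travel": [-0.8, -1, 0], "spin": 0}, {"travel": [-0.8, -1, 0], "spin": 0}, {"travel": [-0.8, -1, 0], "spin": 0}, {"travel": [-0.8, -1, 0], "spin": 0}], "gripper": 1}}

```text
clock: 1.0
ee_pos: [0.4508, -0.1194, 0.2313]
tcp_rot: [[-0.001, 1.0, 0.0], [1.0, 0.001, 0.0], [0.0, 0.0, -1.0]]
force: [-0.2, 0.3, 0.3]
width: 0.0855
gripper_force: 0.0
```

```bash
python3 - <<'E'
from h import *
W=dict(np.load('pics/w1.npz'));k=.64
for n,p,z in [('base front L',(440,60),.02),('base front R',(455,425),.02),('bar L',(471,40),.2),('bar R',(483,520),.2),('claw',(217,228),.046),('claw l',(188,231),.046),('claw r',(247,221),.046),('bar/grip',(226,343),.046),('grip l',(208,346),.055),('grip r',(247,340),.055),
 ('low BL',(752,259),.085),('low BR',(752,392),.085),('low FL',(483,276),.085),('low front R',(515,431),.085),('tall BL',(793,40),.115),('tall BR',(795,214),.115),('tall FR',(514,217),.115),('shaft ends',(565,338),.06)]:
    print(n,wcast(W,W,p[0]*k,p[1]*k,z).round(4))
d,s=wsnap('w2');print(s['ee_pos'],s['clock'])
snap('scene','s1');snap('side','d1')
im=cv2.imread('pics/w2.png');cv2.imwrite('pics/w2b.png',cv2.resize(im,(800,600)))
E
```

```text
base front L [0.6268 0.1529 0.02  ]
base front R [ 0.6461 -0.1532  0.02  ]
bar L [0.6249 0.1243 0.2   ]
bar R [ 0.641  -0.0948  0.2   ]
claw [0.46   0.0308 0.046 ]
claw l [0.4349 0.0296 0.046 ]
claw r [0.4848 0.0351 0.046 ]
bar/grip [ 0.4564 -0.0624  0.046 ]
grip l [ 0.444  -0.0615  0.055 ]
grip r [ 0.4787 -0.0556  0.055 ]
low BL [0.8722 0.0209 0.085 ]
low BR [ 0.9115 -0.0993  0.085 ]
low FL [0.6513 0.0031 0.085 ]
low front R [ 0.684  -0.1173  0.085 ]
tall BL [0.8765 0.1914 0.115 ]
tall BR [0.8848 0.0629 0.115 ]
tall FR [0.6626 0.0461 0.115 ]
shaft ends [ 0.7225 -0.0517  0.06  ]
[ 0.45076992 -0.11939565  0.23132002] 1.0
```

View pics/w2b.png

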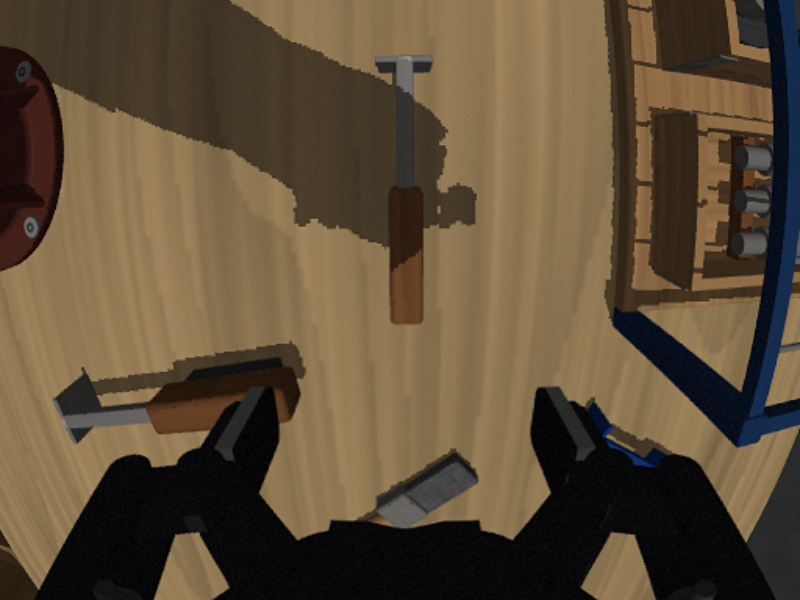

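This view shows the small hook clearly: claw at (404,60), grip from (406,187) to (406,324). It also shows the low crate's front top edge from (694,115) to (692,288).

```bash
python3 - <<'E'
from h import *
W=dict(np.load('pics/w2.npz'));k=.64
for n,p,z in [('grip top near claw',(405,187),.055),('grip end',(406,322),.055),('grip l',(390,255),.055),('grip r',(423,255),.055),('claw l',(376,58),.046),('claw r',(432,58),.046),
 ('base front',(628,70),.02),('base front',(637,290),.02),('base bench L',(607,70),.0),('base bench R',(614,305),0),
 ('low FL top',(697,115),.085),('low FR top',(693,288),.085),('FL bottom',(652,114),.02),('FR bottom',(652,274),.02),('shaft end',(738,200),.06),('tall FR top',(733,62),.115),('bar',(782,100),.2),('bar',(742,440),.2)]:
    print(n,wcast(W,W,p[0]*k,p[1]*k,z).round(4))
E
```

```text
grip top near claw [ 0.452  -0.0619  0.055 ]
grip end [ 0.4529 -0.1597  0.055 ]
grip l [ 0.4416 -0.1096  0.055 ]
grip r [ 0.4647 -0.1095  0.055 ]
claw l [0.432  0.0296 0.046 ]
claw r [0.4705 0.0296 0.046 ]
base front [0.6308 0.0403 0.02  ]
base front [ 0.6537 -0.1447  0.02  ]
base bench L [0.6207 0.0418 0.    ]
base bench R [ 0.6429 -0.1651  0.    ]
low FL top [0.6553 0.003  0.085 ]
low FR top [ 0.6669 -0.1231  0.085 ]
FL bottom [0.6541 0.0063 0.02  ]
FR bottom [ 0.667 -0.13   0.02 ]
shaft end [ 0.722  -0.0552  0.06  ]
tall FR top [0.6652 0.0403 0.115 ]
bar [0.6277 0.0032 0.2   ]
bar [ 0.645  -0.1793  0.2   ]
```

Measured geometry:
- **Hook:** centre (0.4525,-0.111), yaw 90°, grip 98 x 23 mm, claw 38.5 mm wide, which agrees with the sizes given.
- **Crate:** front centre (0.661,-0.060), yaw about 0.085, and about 26 mm inside the rack edge.

I'll turn the tool by a half turn so the wrist camera stays on the robot's side, away from the rack deck.

Request:
{"op": "carry_out", "data": {"motion": [{"travel": [0.056, 0.011, 0], "spin": -0.5}, {"travel": [0.056, 0.011, 0], "spin": -0.5}, {"travel": [0.056, 0.011, 0], "spin": -0.5}, {"travel": [0.056, 0.011, 0], "spin": -0.5}, {"travel": [0.056, 0.011, 0], "spin": -0.5}, {"travel": [0.056, 0.011, 0], "spin": -0.5}, {"travel": [0.056, 0.011, 0], "spin": -0.5}, {"travel": [0.056, 0.011, 0], "spin": -0.5}, {"travel": [0.056, 0.011, 0], "spin": -0.5}, {"travel": [0.056, 0.011, 0], "spin": -0.5}]}}

```text
clock: 2.4
ee_pos: [0.452, -0.1112, 0.2312]
tcp_rot: [[-1.0, -0.0, -0.0], [-0.0, 1.0, 0.0], [0.0, 0.0, -1.0]]
force: [0.9, -0.0, -0.3]
width: 0.0857
gripper_force: 0.0
```

Request:
{"op": "carry_out", "data": {"motion": [{"travel": [0, 0, 0], "spin": -0.5}, {"travel": [0, 0, 0], "spin": -0.5}, {"travel": [0, 0, 0], "spin": -0.5}, {"travel": [0, 0, 0], "spin": -0.5}, {"travel": [0, 0, 0], "spin": -0.5}, {"travel": [0, 0, 0], "spin": -0.5}, {"travel": [0, 0, 0], "spin": -0.5}, {"travel": [0, 0, 0], "spin": -0.5}, {"travel": [0, 0, 0], "spin": -0.5}, {"travel": [0, 0, 0], "spin": -0.5}]}}

```text
clock: 3.65
ee_pos: [0.4518, -0.1114, 0.2313]
tcp_rot: [[-0.002, -1.0, -0.0], [-1.0, 0.002, 0.0], [-0.0, 0.0, -1.0]]
force: [-0.5, 0.4, 0.2]
width: 0.0858
gripper_force: 0.0
```

```bash
python3 - <<'E'
from h import *
d,s=wsnap('w3');print(s['ee_pos'],np.array(s['tcp_rot']).round(3),s['qpos'],s['clock'])
im=cv2.imread('pics/w3.png');cv2.imwrite('pics/w3b.png',cv2.resize(im,(800,600)))
E
```

```text
[ 0.45184688 -0.11136011  0.23126495] [[-0.002 -1.    -0.   ]
 [-1.     0.002  0.   ]
 [-0.     0.    -1.   ]] [-5.23902387e-01 -3.09174761e-01 -2.90360610e-01  1.58967059e+00
  6.08715496e-05 -2.09302977e+00] 3.65
```

View pics/w3b.png

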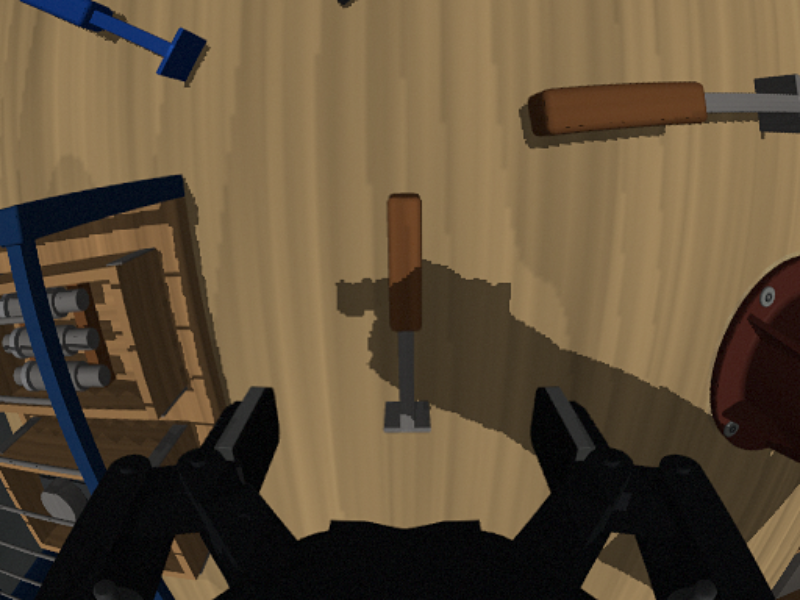

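The grip runs from (405,195) to (405,330), centred between the fingers. The opposite camera side gives a cross-check of its centre.

```bash
python3 - <<'E'
from h import *
W=dict(np.load('pics/w3.npz'));k=.64
for n,p,z in [('end',(405,195),.055),('claw end',(405,330),.055),('l',(388,262),.055),('r',(421,262),.055),('base',(168,200),.02),('base',(208,395),.02),('FR top',(117,263),.085),('FL top',(157,414),.085)]:
    print(n,wcast(W,W,p[0]*k,p[1]*k,z).round(4))
E
```

```text
end [ 0.452  -0.1637  0.055 ]
claw end [ 0.4522 -0.065   0.055 ]
l [ 0.4641 -0.1165  0.055 ]
r [ 0.4408 -0.1165  0.055 ]
base [ 0.6481 -0.1645  0.02  ]
base [0.6358 0.0159 0.02  ]
FR top [ 0.6626 -0.1272  0.085 ]
FL top [ 0.6541 -0.0011  0.085 ]
```

Request:
{"op": "carry_out", "data": {"motion": [{"travel": [0, 0, 0.35], "spin": 0}, {"travel": [0, 0, 0.7], "spin": 0}, {"travel": [0, 0, 1.0], "spin": 0}, {"travel": [0, 0, 1.0], "spin": 0}]}}

```text
clock: 4.2
ee_pos: [0.4494, -0.1102, 0.0783]
tcp_rot: [[-0.002, -1.0, -0.005], [-1.0, 0.002, 0.003], [-0.003, 0.005, -1.0]]
force: [-0.3, 0.5, 1.1]
width: 0.0853
gripper_force: 0.0
```

Request:
{"op": "carry_out", "data": {"motion": [{"travel": [0, 0, 0.15], "spin": 0}, {"travel": [0, 0, 0.3], "spin": 0}, {"travel": [0, 0, 0.41], "spin": 0}, {"travel": [0, 0, 0.41], "spin": 0}, {"travel": [0, 0, 0.41], "spin": 0}]}}

```text
clock: 4.82
ee_pos: [0.4524, -0.112, 0.0211]
tcp_rot: [[-0.0, -1.0, 0.001], [-1.0, 0.0, -0.001], [0.001, -0.001, -1.0]]
force: [-0.7, -0.6, -0.1]
width: 0.0857
gripper_force: 0.0
```

Request:
{"op": "carry_out", "data": {"motion": [{"travel": [0, 0, 0], "spin": 0}, {"travel": [0, 0, 0], "spin": 0}, {"travel": [0, 0, 0], "spin": 0}, {"travel": [0, 0, 0], "spin": 0}, {"travel": [0, 0, 0], "spin": 0}, {"travel": [0, 0, 0], "spin": 0}, {"travel": [0, 0, 0], "spin": 0}, {"travel": [0, 0, 0], "spin": 0}], "gripper": -1}}

```text
clock: 5.82
ee_pos: [0.4519, -0.1117, 0.0201]
tcp_rot: [[0.0, -1.0, 0.001], [-1.0, -0.0, -0.0], [0.0, -0.001, -1.0]]
force: [-0.0, 0.3, 5.7]
width: 0.0232
gripper_force: 59.8
```

The hook is gripped at 23.2 mm. Next I lift it and turn it to a yaw of about 4.6°.

Request:
{"op": "carry_out", "data": {"motion": [{"travel": [0, 0, -0.2], "spin": 0}, {"travel": [0, 0, -0.45], "spin": 0}, {"travel": [0, 0, -0.72], "spin": 0}, {"travel": [0, 0, -0.72], "spin": 0}, {"travel": [0, 0, -0.72], "spin": 0.05}, {"travel": [0, 0, -0.72], "spin": 0.1}, {"travel": [0, 0, -0.72], "spin": 0.15}, {"travel": [0, 0, -0.72], "spin": 0.2}, {"travel": [0, 0, -0.72], "spin": 0.25}, {"travel": [0, 0, -0.72], "spin": 0.25}]}}

```text
clock: 7.08
ee_pos: [0.4509, -0.1111, 0.1261]
tcp_rot: [[-0.706, -0.708, -0.002], [-0.708, 0.706, 0.001], [0.001, 0.002, -1.0]]
force: [-0.5, -0.2, -3.2]
width: 0.0232
gripper_force: 59.3
```

Request:
{"op": "carry_out", "data": {"motion": [{"travel": [0, 0, 0], "spin": 0.05}, {"travel": [0, 0, 0], "spin": 0.1}, {"travel": [0, 0, 0], "spin": 0.15}, {"travel": [0, 0, 0], "spin": 0.2}, {"travel": [0, 0, 0], "spin": 0.224}, {"travel": [0, 0, 0], "spin": 0.224}, {"travel": [0, 0, 0], "spin": 0.224}]}}

```text
clock: 7.95
ee_pos: [0.4514, -0.1115, 0.1273]
tcp_rot: [[-0.996, -0.085, -0.001], [-0.085, 0.996, 0.0], [0.001, 0.0, -1.0]]
force: [-0.4, -0.5, -1.1]
width: 0.0234
gripper_force: 59.3
```

```bash
python3 - <<'E'
from h import *
s=sensors.read_state();T=np.array(s['tcp_rot']);p=np.array(s['ee_pos']);print(p,T.round(3),s['clock'])
t=np.array([.5504,-.0703,p[2]]);print('units',T.T@(t-p)/.15)
d,s=wsnap('w4')
im=cv2.imread('pics/w4.png');cv2.imwrite('pics/w4b.png',cv2.resize(im,(800,600)))
E
```

```text
[ 0.45143841 -0.11145749  0.12733594] [[-0.996 -0.085 -0.001]
 [-0.085  0.996  0.   ]
 [ 0.001  0.    -1.   ]] 7.95
units [-6.80669917e-01  2.17339935e-01 -2.86658536e-04]
```

View pics/w4b.png

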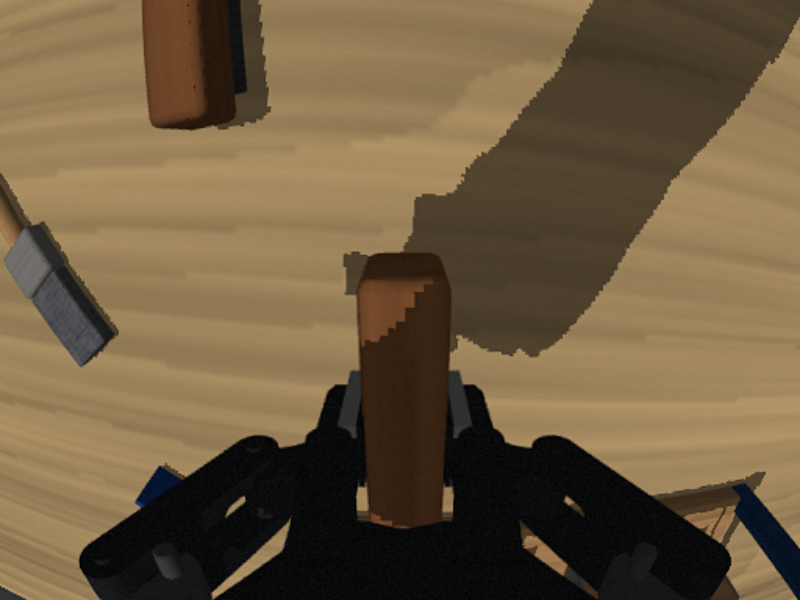

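The hook is held straight in the fingers, with the grip at (405,400). Now I move sideways, then forward above the crate, and check with the side camera before dropping the claw.

Request:
{"op": "carry_out", "data": {"motion": [{"travel": [0, 0.12, 0], "spin": 0}, {"travel": [-0.05, 0.217, 0], "spin": 0}, {"travel": [-0.2, 0.217, 0], "spin": 0}, {"travel": [-0.35, 0.217, 0], "spin": 0}, {"travel": [-0.5, 0.217, 0], "spin": 0}, {"travel": [-0.62, 0.217, 0], "spin": 0}, {"travel": [-0.68, 0.217, 0], "spin": 0}, {"travel": [-0.68, 0.217, 0], "spin": 0}, {"travel": [-0.68, 0.217, 0], "spin": 0}]}}

```text
clock: 9.12
ee_pos: [0.5502, -0.0705, 0.1278]
tcp_rot: [[-0.997, -0.082, -0.0], [-0.082, 0.997, 0.0], [0.0, 0.0, -1.0]]
force: [0.4, -0.3, -2.6]
width: 0.0234
gripper_force: 59.4
```

```bash
python3 - <<'E'
from h import *
s=sensors.read_state();print(s['ee_pos'],s['force'])
a=snap('scene','s5')['color'][130:340,220:460];b=snap('side','d5')['color'][80:230,190:370]
a=cv2.resize(a,(400,350),interpolation=2);b=cv2.resize(b,(400,350),interpolation=2)
cv2.imwrite('pics/c5.png',np.hstack([a,b])[...,::-1])
E
```

```text
[ 0.55023117 -0.07054017  0.12778491] [ 0.36106924 -0.34803592 -2.63209185]
```

View pics/c5.png

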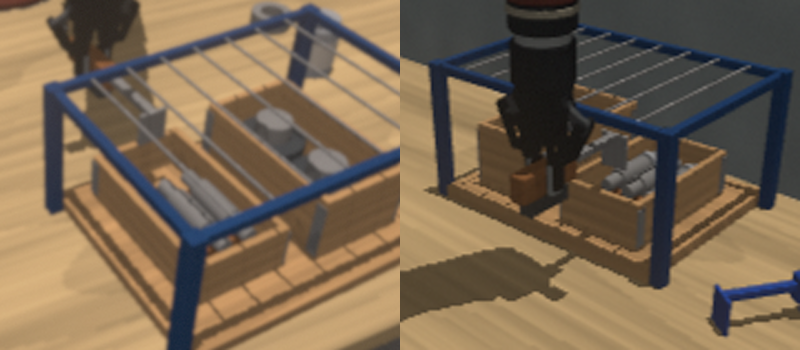

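The claw shows at scene crop (150,128), which looks to be just over the inside of the crate's front wall. I'll check that with numbers.

```bash
python3 - <<'E'
from h import *
S=dict(np.load('pics/s5.npz'));D=dict(np.load('pics/d5.npz'))
f=lambda x,y:(220+x*.6,130+y*.6); g=lambda x,y:(190+(x-400)*.45,80+y*150/350)
for n,p,z in [('claw botL',(142,140),.1085),('claw botR',(163,143),.1085),('claw topR',(164,112),.1535),('FR',(95,150),.085),('FL',(172,132),.085),('BL',(287,228),.085)]:print('s',n,cast(S,*f(*p),z).round(3))
for n,p,z in [('claw botL',(604,172),.1085),('claw botR',(627,162),.1085),('FL',(562,183),.085),('FR',(645,210),.085),('BR',(723,157),.085)]:print('d',n,cast(D,*g(*p),z).round(3))
u=np.array([.9967,.082,0])
c=np.array([.5502,-.0705,.1078])+.1425*u; v=np.array([-.082,.9967,0])
for e in(-.02,.02):print('exp claw bottom',c+e*v,proj(S,c+e*v),proj(D,c+e*v))
print(f(142,140),f(163,143),g(604,172),g(627,162))
E
```

```text
s claw botL [ 0.69  -0.069  0.109]
s claw botR [ 0.707 -0.048  0.109]
s claw topR [ 0.702 -0.048  0.153]
s FR [ 0.658 -0.118  0.085]
s FL [ 0.667 -0.009  0.085]
s BL [0.875 0.018 0.085]
d claw botL [ 0.667 -0.065  0.108]
d claw botR [ 0.711 -0.067  0.109]
d FL [ 0.642 -0.013  0.085]
d FR [ 0.66  -0.142  0.085]
d BR [ 0.86  -0.12   0.085]
exp claw bottom [ 0.69386975 -0.078749    0.1078    ] [301.91309201 216.45702606] [291.3057891  152.48808168]
exp claw bottom [ 0.69058975 -0.038881    0.1078    ] [317.66334104 210.63228952] [280.44687671 149.0215227 ]
(305.2, 214.0) (317.8, 215.8) (281.8, 153.71428571428572) (292.15, 149.42857142857144)
```

The expected claw position agrees with what is seen (x≈0.692, y≈-0.059), about 20 mm behind the inner wall at 0.670. Now the drop.

Request:
{"op": "carry_out", "data": {"motion": [{"travel": [0, 0, 0.08], "spin": 0}, {"travel": [0, 0, 0.16], "spin": 0}, {"travel": [0, 0, 0.24], "spin": 0}, {"travel": [0, 0, 0.33], "spin": 0}, {"travel": [0, 0, 0.33], "spin": 0}, {"travel": [0, 0, 0.33], "spin": 0}, {"travel": [0, 0, 0.33], "spin": 0}]}}

```text
clock: 10.1
ee_pos: [0.5511, -0.071, 0.079]
tcp_rot: [[-0.997, -0.082, 0.001], [-0.082, 0.997, -0.0], [-0.001, -0.0, -1.0]]
force: [0.9, 0.7, -2.8]
width: 0.0235
gripper_force: 59.4
```

Request:
{"op": "carry_out", "data": {"motion": [{"travel": [0.03, 0, 0], "spin": 0}, {"travel": [0.06, 0, 0], "spin": 0}, {"travel": [0.09, 0, 0], "spin": 0}, {"travel": [0.12, 0, 0], "spin": 0}, {"travel": [0.15, 0, 0], "spin": 0}, {"travel": [0.18, 0, 0], "spin": 0}, {"travel": [0.21, 0, 0], "spin": 0}, {"travel": [0.24, 0, 0], "spin": 0}, {"travel": [0.27, 0, 0], "spin": 0}, {"travel": [0.3, 0, 0], "spin": 0}]}}

```text
clock: 11.35
ee_pos: [0.5057, -0.0745, 0.0784]
tcp_rot: [[-0.997, -0.082, 0.0], [-0.082, 0.997, 0.0], [-0.0, -0.0, -1.0]]
force: [3.2, 1.2, -3.5]
width: 0.0232
gripper_force: 59.3
```

Request:
{"op": "carry_out", "data": {"motion": [{"travel": [0.03, 0, 0], "spin": 0}, {"travel": [0.06, 0, 0], "spin": 0}, {"travel": [0.09, 0, 0], "spin": 0}, {"travel": [0.12, 0, 0], "spin": 0}, {"travel": [0.15, 0, 0], "spin": 0}, {"travel": [0.18, 0, 0], "spin": 0}, {"travel": [0.21, 0, 0], "spin": 0}, {"travel": [0.23, 0, 0], "spin": 0}, {"travel": [0.23, 0, 0], "spin": 0}]}}

```text
clock: 12.48
ee_pos: [0.4709, -0.0773, 0.0783]
tcp_rot: [[-0.997, -0.081, -0.001], [-0.081, 0.997, -0.0], [0.001, -0.0, -1.0]]
force: [0.4, -0.3, -2.6]
width: 0.0232
gripper_force: 59.4
```

```bash
python3 - <<'E'
from h import *
s=sensors.read_state();print(s['ee_pos'],s['force'])
a=snap('scene','s6')['color'][130:340,220:460];b=snap('side','d6')['color'][80:230,190:370]
a=cv2.resize(a,(400,350),interpolation=2);b=cv2.resize(b,(400,350),interpolation=2)
cv2.imwrite('pics/c6.png',np.hstack([a,b])[...,::-1])
E
```

```text
[ 0.47092145 -0.07733696  0.07825526] [ 0.42584576 -0.32387047 -2.64926874]
```

View pics/c6.png

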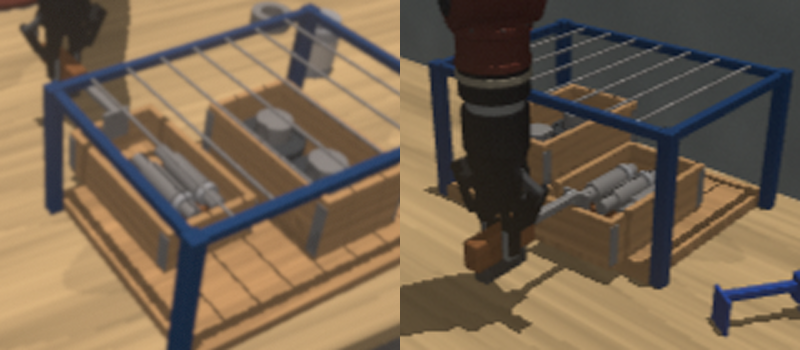

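The crate has been dragged out level: its front is at about x=0.602 against the rack edge at 0.640, so about 38 mm out. The tall crate has not moved. I'll pull 6 mm more, ease the claw off the wall, and lift out.

Request:
{"op": "carry_out", "data": {"motion": [{"travel": [0.02, 0, 0], "spin": 0}, {"travel": [0.04, 0, 0], "spin": 0}, {"travel": [0.04, 0, 0], "spin": 0}, {"travel": [0.04, 0, 0], "spin": 0}, {"travel": [0.0, 0, 0], "spin": 0}, {"travel": [-0.04, 0, 0], "spin": 0}, {"travel": [-0.04, 0, 0], "spin": 0}]}}

```text
clock: 13.45
ee_pos: [0.4779, -0.0768, 0.0783]
tcp_rot: [[-0.997, -0.082, -0.0], [-0.082, 0.997, 0.0], [0.0, 0.0, -1.0]]
force: [-0.1, 0.2, -2.5]
width: 0.0234
gripper_force: 59.4
```

Request:
{"op": "carry_out", "data": {"motion": [{"travel": [0, 0, -0.1], "spin": 0}, {"travel": [0, 0, -0.2], "spin": 0}, {"travel": [0, 0, -0.35], "spin": 0}, {"travel": [0, 0, -0.45], "spin": 0}, {"travel": [0, 0, -0.45], "spin": 0}, {"travel": [0, 0, -0.45], "spin": 0}]}}

```text
clock: 14.2
ee_pos: [0.4772, -0.0767, 0.1453]
tcp_rot: [[-0.997, -0.082, -0.001], [-0.082, 0.997, 0.0], [0.0, 0.0, -1.0]]
force: [0.3, 0.6, -2.7]
width: 0.0231
gripper_force: 59.4
```

```bash
python3 - <<'E'
from h import *
s=sensors.read_state();print(s['ee_pos'],s['force'],s['qpos'])
S=snap('scene','s7');D=snap('side','d7')
b=D['color'][90:240,200:400]
cv2.imwrite('pics/c7.png',cv2.resize(b,(800,600),interpolation=2)[...,::-1])
E
```

```text
[ 0.47718434 -0.07674817  0.14528794] [ 0.25651058  0.55499776 -2.69562597] [-4.30926573e-01 -2.56061790e-01 -4.02152812e-01  1.42526699e+00
 -1.89866941e-05 -5.12569389e-01]
```

View pics/c7.png

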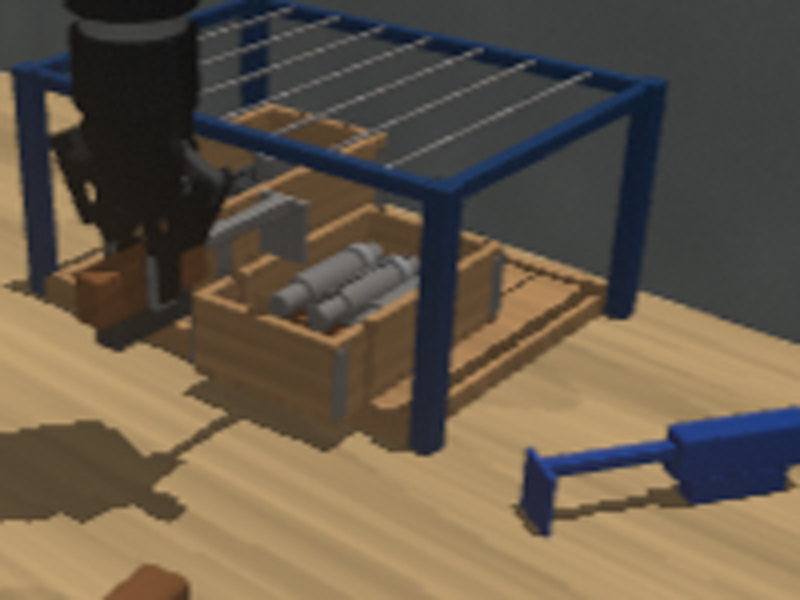

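The claw is clear above the crate at crop (285,215), and the crate stands level. I'll take the hook back to its original spot.

Request:
{"op": "carry_out", "data": {"motion": [{"travel": [0.1, 0, 0], "spin": 0}, {"travel": [0.187, -0.1, 0], "spin": 0}, {"travel": [0.187, -0.217, 0], "spin": 0}, {"travel": [0.187, -0.217, 0], "spin": -0.05}, {"travel": [0.187, -0.217, 0], "spin": -0.1}, {"travel": [0.187, -0.217, 0], "spin": -0.15}, {"travel": [0.187, -0.217, 0], "spin": -0.2}, {"travel": [0.187, -0.217, 0], "spin": -0.24}, {"travel": [0.187, -0.217, 0], "spin": -0.24}]}}

```text
clock: 15.42
ee_pos: [0.4524, -0.112, 0.1455]
tcp_rot: [[-0.672, -0.741, -0.0], [-0.741, 0.672, 0.0], [-0.0, 0.0, -1.0]]
force: [0.3, -0.8, -2.7]
width: 0.0234
gripper_force: 59.4
```

Request:
{"op": "carry_out", "data": {"motion": [{"travel": [0, 0, 0], "spin": -0.05}, {"travel": [0, 0, 0], "spin": -0.1}, {"travel": [0, 0, 0], "spin": -0.15}, {"travel": [0, 0, 0], "spin": -0.2}, {"travel": [0, 0, 0], "spin": -0.234}, {"travel": [0, 0, 0], "spin": -0.234}, {"travel": [0, 0, 0], "spin": -0.234}]}}

```text
clock: 16.3
ee_pos: [0.4522, -0.1117, 0.1457]
tcp_rot: [[-0.004, -1.0, 0.0], [-1.0, 0.004, 0.0], [-0.0, -0.0, -1.0]]
force: [0.3, 0.1, -2.8]
width: 0.0234
gripper_force: 59.4
```

```bash
python3 - <<'E'
from h import *
D=dict(np.load('pics/d7.npz'))
for n,p in [('FL',(197,297)),('FR',(335,350)),('BR',(500,247))]:print(n,cast(D,200+p[0]/4,90+p[1]/4,.085).round(3))
print('rackFR top',cast(D,200+440/4,90+190/4,.2),cast(D,200+18/4,90+70/4,.2))
E
```

```text
FL [ 0.586 -0.013  0.085]
FR [ 0.594 -0.139  0.085]
BR [ 0.81  -0.118  0.085]
rackFR top [ 0.63811153 -0.18419171  0.2       ] [0.60795508 0.21116941 0.2       ]
```

In the same side view, the crate front is at 0.590 and the rack front at about 0.630, so about 40 mm out, square and level. Now I lower the hook.

Request:
{"op": "carry_out", "data": {"motion": [{"travel": [0, 0, 0.3], "spin": 0}, {"travel": [0, 0, 0.55], "spin": 0}, {"travel": [0, 0, 0.7], "spin": 0}, {"travel": [0, 0, 0.76], "spin": 0}, {"travel": [0, 0, 0.79], "spin": 0}, {"travel": [0, 0, 0.81], "spin": 0}, {"travel": [0, 0, 0.825], "spin": 0}, {"travel": [0, 0, 0.833], "spin": 0}, {"travel": [0, 0, 0.833], "spin": 0}, {"travel": [0, 0, 0.833], "spin": 0}]}}

```text
clock: 17.55
ee_pos: [0.4522, -0.1116, 0.021]
tcp_rot: [[-0.0, -1.0, 0.0], [-1.0, 0.0, -0.0], [0.0, -0.0, -1.0]]
force: [-0.1, 0.7, -3.5]
width: 0.0229
gripper_force: 59.5
```

Request:
{"op": "carry_out", "data": {"motion": [{"travel": [0, 0, 0.004], "spin": 0}, {"travel": [0, 0, 0.007], "spin": 0}, {"travel": [0, 0, 0.007], "spin": 0}, {"travel": [0, 0, 0.007], "spin": 0}]}}

```text
clock: 18.05
ee_pos: [0.4522, -0.1116, 0.0201]
tcp_rot: [[0.0, -1.0, 0.0], [-1.0, -0.0, -0.0], [0.0, -0.0, -1.0]]
force: [-2.0, 0.8, 4.7]
width: 0.0235
gripper_force: 60.3
```

Request:
{"op": "carry_out", "data": {"motion": [{"travel": [0, 0, 0], "spin": 0}, {"travel": [0, 0, 0], "spin": 0}, {"travel": [0, 0, 0], "spin": 0}, {"travel": [0, 0, 0], "spin": 0}, {"travel": [0, 0, 0], "spin": 0}, {"travel": [0, 0, 0], "spin": 0}], "gripper": 1}}

```text
clock: 18.8
ee_pos: [0.4522, -0.1116, 0.0198]
tcp_rot: [[-0.0, -1.0, 0.0], [-1.0, 0.0, 0.0], [-0.0, -0.0, -1.0]]
force: [-0.5, -0.4, 0.6]
width: 0.0855
gripper_force: 0.0
```

Request:
{"op": "carry_out", "data": {"motion": [{"travel": [0, 0, -0.1], "spin": 0}, {"travel": [0, 0, -0.3], "spin": 0}, {"travel": [0, 0, -0.6], "spin": 0}, {"travel": [0, 0, -0.9], "spin": 0}, {"travel": [0, 0, -1], "spin": 0}, {"travel": [0, 0, -1], "spin": 0}, {"travel": [0, 0, -1], "spin": 0}]}}

```text
clock: 19.68
ee_pos: [0.4516, -0.1113, 0.1685]
tcp_rot: [[-0.0, -1.0, -0.002], [-1.0, 0.0, 0.001], [-0.001, 0.002, -1.0]]
force: [-0.4, -0.4, 0.2]
width: 0.0856
gripper_force: 0.0
```

```bash
python3 - <<'E'
from h import *
W=wsnap('w8')[0]['color'];D=snap('side','d8')['color']
cv2.imwrite('pics/c8.png',np.hstack([cv2.resize(W,(400,300)),cv2.resize(D[100:260,180:393],(400,300))])[...,::-1])
s=sensors.read_state();print(s['ee_pos'],s['force'],s['clock'])
E
```

```text
[ 0.45142753 -0.11111425  0.16835389] [-0.53497067 -0.11165499 -0.35160121] 19.775
```

View pics/c8.png

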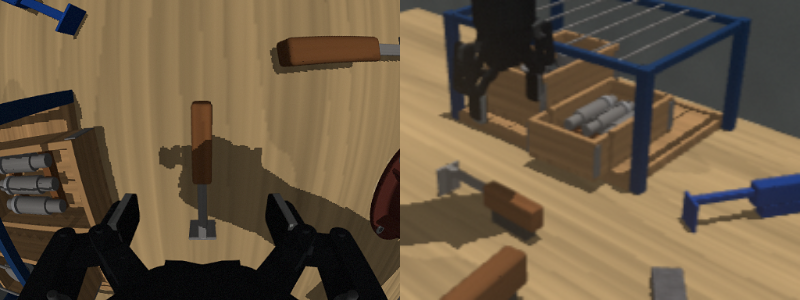

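The hook stands upright at wrist crop (202,140), the gripper is clear, and the crate stands out level at side crop (580,140). I'm handing the job in.

```bash
python3 -c "
from h import *
print(workorder.sign_off())"
```

```text
the job is handed in; nothing more can be done
None
```

I dragged the low crate out with the hook until its front stood about 40–45 mm past the rack edge, left the tall crate in place, stood the hook upright on the bench and released it, and handed the job in at about 20 s; the hand-in returned no verdict.

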